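# Hang the work light on its double hook

### The job

The yellow work light is lying on its side on the cable workshop bench. Stand it up on its black foot on the bench and let go of it, then pick it up again and hang it by its handle over both prongs of the double hook on the aluminium post, lamp panel facing out, away from the post; let go and leave it hanging still. Leave the tape measure, screwdriver, tape roll and cable lugs where they are.

Things in the scene. Friction and masses are not known exactly. Their poses are not given: they have to be found in the camera images.
- light: Rigid LED work light, about 0.55 kg, 160 mm tall, 120 mm wide. Origin: centre of its foot's underside; z up to the handle, y along the width, lamp panel facing -x. Starts lying on its -y side: y up, origin 60 mm above the bench, handle pointing roughly away from the robot. Centre of mass about 36 mm above the underside; leaning sideways under 50 deg it rocks upright by itself.
- light_foot (a point): Centre of the light's black battery foot, 64 deep (x) x 120 wide (y) x 30 high; 15 mm above the underside. Axes as the light's. Apart from the light, the bench 0.4 to 0.6 m ahead of the robot is free from 0.13 to 0.33 m to the side (left or right) on which the light lies; the post stands on the other side.
- light_housing (a point): Centre of the light's yellow housing, 46 deep (x) x 120 wide (y) x 70 high, 65 mm above the underside (z 30 to 100 mm); its front is flat with the white lamp panel, its back has dark fins. Can be gripped across the 46 mm. Axes as the light's.
- light_handle (a point): Centre of the light's black handle bar, 153 mm above the underside: a level bar along y, 16 deep (x) x 14 high, on two legs that stand at y = +-48 to +-60 mm. The opening between bar, legs and housing is 96 wide and 46 high. Axes as the light's.
- light_lens (a point): Centre of the lamp panel: white with yellowish LEDs, on the front of the housing, 25 mm in front of the light's middle plane, 65 mm above the underside.
- post: Fixed bench post: upright 40 x 40 mm aluminium profile, 248 mm high, on a dark steel foot plate 160 (x) x 130 (y) x 8 mm. Origin: centre of the foot plate's underside; z up, -x towards the side where the double hook sticks out. The profile stands at x = 10 to 50 mm. Its place and yaw vary.
- hook_plate (a point): On the face of the post's dark hook plate (90 wide, 36 high), x = 5 mm in the post's frame, midway between the prongs and level with their upper side. Axes as the post's.
- hook_seat (a point): Midway between the two prongs, level with their upper side (220 mm above the bench), 50 mm out from the hook plate. The prongs are 8 mm round steel, level, 56 mm apart between axes, parallel to x; they run 82 mm out from the plate, then turn up to red tips that end 11 mm higher than this point, 39 mm further out than it. Axes as the post's.
- tape: Grey and yellow tape measure, 68 x 38 x 62 mm with the blade's end sticking out 50 mm to its -x, standing on the bench; origin under its middle. Not to be disturbed.
- screwdriver: Screwdriver with a blue handle lying on the bench, about 200 mm long along its x. Not to be disturbed.
- roll: Roll of red insulating tape, 66 mm across, 19 mm high, lying flat; origin under its middle. Not to be disturbed.
- lug_a: Copper cable lug, 70 mm long along its x, 20 mm wide, 16 mm high, lying on the bench. Not to be disturbed.
- lug_b: Another such copper cable lug. Not to be disturbed.
Not all that is in view belongs to the job. There is more than one size of the light; the one meant has the size given above.

How it is judged:
By the outcome, as a careful person would: the job done as asked, in the order asked, and still so for the second after the job is handed in, with the robot touching nothing.
It also fails if it takes over 70 s, if anything falls off the work surface, if the arm or the gripper's body presses on something with over 40 N, if the wrist force passes 120 N, or if a joint passes its speed limit or range.

### The arm

A 6-joint arm with a two-finger parallel gripper is mounted at the origin on the work surface. World frame = base frame: x ahead of the robot, y to its left, z up, the work surface at z = 0. Lengths are in m, angles in degrees, forces in N, time in s.
With the tool pointing down it reaches from about 0.25 to 0.725 m from the base axis. Payload 9.7 kg.
Tool frame: the origin (TCP) lies between the finger pads; the fingertips stand bot.tcp_to_tips ahead of it and the grasp point (between the pads) lies 2 mm behind it (bot.tcp_to_tips is the distance from the TCP to the fingertips, in m); z points along the fingers, y is the line along which they close (so a half turn about z gives the same grasp; the last joint's range is limited). The gripper opens to 85 mm and grips with 20 to 120 N. Pads are 22 mm wide; open, the fingers measure 114 mm over their backs; the gripper's body (76 mm by 85 mm) begins 54 mm behind the grasp point. The pads swing forward as they close: fully open they stand 13 mm farther back than shut.
Start: joints at [-74.943, 4.979, 10.078, 95.1, 0, 90], TCP at [0.143, -0.531, 0.225] pointing down, gripper open.
Joint ranges: [-179.16, 179.16], [-48.56, 103.87], [-65.8, 70.77], [-126.05, 130.52], [-82.76, 87.17], [-180, 180]. Speed limits (degrees/s): [127.2, 127.2, 147.25, 180, 180, 180].

### API

Orientations are given as [roll, pitch, yaw] about the fixed x, y, z axes, in that order (R = Rz(yaw) Ry(pitch) Rx(roll)).
In Python, from workcell import sensors, camera, camera_params, bot gives the robot as it stands.
- The arm moves only by the tool apply_moves, never from a script. Its argument "motion" is a list of rows, each an object with "jaw": the opening, from -1 (shut) to 1 (fully open); "xyz": the shift along the tool's x, y, z in mm, a list of three; "twist": the turn about the tool's z in rad. A call has 1 to 5 rows; each row is the pose to reach, as a shift and turn from the pose commanded when the call began, along the tool's axes at that moment; what a row does not reach only later rows make up. A row lasts 1/8 s, in which the tool goes at most 62.5 mm and 10.7 degrees, less where a joint would pass 70% of its speed; a pose out of reach is approached as far as the arm can. A call with a gripper value outside its range is refused whole. The fingers move at their own pace and stop on an object; "grip_force" is the grip in N (left out, the last holds). Time passes only in rows, so rows that repeat a pose let the fingers close. It gives the time, the measured TCP pose, the force, the opening and the grip force at its end, in the units of the state.
- sensors.get_obs(): the state, without advancing time (a new reading comes with each control period).
- camera(name): name is "side" or "top"; returns (picture, depth): 420x560x3 uint8, red, green, blue; 420x560 float32, m along the optical axis (not along the pixel's ray), 0 where there is no reading.
- camera_params(name): a dict with "mtx" (3x3 intrinsics, pixels), "k1" (the pictures are not rectified: a ray, as slopes to the right and down, at radius r is drawn at 1 + k1 r^2 times it, then the intrinsics apply), "rvec" (rotation vector, rad) and "tvec" (3), from world to camera coordinates, as OpenCV has them. Camera axes: x right, y down, z forward; pixel columns grow to the right and rows downward; lengths in m; the calibration is good to about 2 mm. A picture is of the moment at which its call begins. camera_params takes no time and is no camera call.
- bot.job_done(): hands the job in; it is judged then, once.
The state is a dict: "time": time; "q": joint angles; "qd": joint speeds; "joint_efforts": joint torques, N m; "ee_pos": TCP position; "tcp_rot": TCP orientation; "wrist_force": force on the tool from outside, world axes, zero at the start; "torque": the same for the moment, N m; "opening": finger opening in m; "grasp_force": force on a finger pad.
Only numpy, scipy, OpenCV 4.12 (cv2) and the standard library are available. Lean on these libraries where they do the work, as an engineer would, in place of code of your own. Each camera call takes 0.05 s, during which the arm holds its last target. There are 200 camera calls.

## Working session

There is one attempt and no reset: what is moved stays moved. The work goes in short steps, Python scripts to look and compute and a tool call to move; the robot and the scene stay as the last step left them, time stands still between calls to the robot, and variables do not carry over. Pictures are saved under pics/ and viewed, at most 10 in all, crops included, and the job is handed in when it is done.

Besides the shell and the picture viewer there is one more tool, called after "Call:" in YAML: its name, and indented under it one key for each argument. apply_moves: Moves the arm, as the interface text tells. Its arguments: {"type":"object","properties":{"motion":{"type":"array","items":{"type":"object","properties":{"jaw":{"type":"number"},"xyz":{"type":"array","items":{"type":"number"}},"twist":{"type":"number"}}}},"grip_force":{"type":"number"}},"required":["motion"]}

```bash
mkdir -p pics
cat > h.py <<'E'
import numpy as np, cv2
from workcell import sensors, camera, camera_params, bot
def P(n):
    p=camera_params(n); R=cv2.Rodrigues(np.array(p["rvec"],float))[0]
    return np.array(p["mtx"],float),p["k1"],R,np.array(p["tvec"],float).ravel()
def rays(n,uv):
    K,k1,R,t=P(n); uv=np.atleast_2d(np.array(uv,float))
    x=cv2.undistortPoints(uv.reshape(-1,1,2),K,np.array([k1,0,0,0.])).reshape(-1,2)
    d=np.c_[x,np.ones(len(x))]@R   # depth-normalised
    return -R.T@t, d
def onz(n,uv,z):
    c,d=rays(n,uv); return c+d*((z-c[2])/d[:,2])[:,None]
def pts(n,uv,dep):  # via depth image
    uv=np.atleast_2d(uv); c,d=rays(n,uv); return c+d*np.array([dep[int(v),int(u)] for u,v in uv])[:,None]
def cloud(n,dep):
    v,u=np.mgrid[0:420,0:560]; c,d=rays(n,np.c_[u.ravel(),v.ravel()])
    return (c+d*dep.reshape(-1,1)).reshape(420,560,3)
def shot(n,tag):
    im,dep=camera(n); cv2.imwrite(f"pics/{tag}.png",im[:,:,::-1]); np.savez(f"{tag}.npz",im=im,dep=dep); return im,dep
E
python3 - <<'E'
from h import *
for n in("side","top"):
    im,dep=shot(n,n+"0"); print(n,P(n)[0],-P(n)[2].T@P(n)[3], P(n)[2][2])
print(bot.tcp_to_tips,sensors.get_obs())
a=[cv2.imread(f"pics/{n}0.png") for n in("side","top")]
E
```

```text
side [[407.90429629   0.         279.18424755]
 [  0.         407.90429629 215.91286824]
 [  0.           0.           1.        ]] [-0.06602896  0.66125363  0.70341427] [ 0.5038384  -0.62825213 -0.59282892]
top [[492.89273825   0.         280.26330874]
 [  0.         492.89273825 201.02810046]
 [  0.           0.           1.        ]] [0.26715015 0.08501636 1.32252191] [ 0.12206355 -0.02055787 -0.99230936]
0.017 {'time': 0.1, 'q': array([-7.49422946e+01,  5.00821068e+00,  1.00390707e+01,  9.50974170e+01,
       -2.44709472e-03,  9.00002188e+01]), 'qd': array([-0.09749786, -0.03611893,  0.08192621,  0.01166003,  0.08869309,
        0.02674667]), 'joint_efforts': array([-7.08318075e-04, -5.21559656e+01,  4.65654588e+01,  1.60671707e-02,
        2.49572855e-05,  2.02343648e-05]), 'ee_pos': array([ 0.14282233, -0.53092887,  0.22395212]), 'tcp_rot': array([-1.79933443e+02,  2.44734718e-03,  1.50574895e+01]), 'wrist_force': array([-0.53347333, -0.33330735, -0.24196793]), 'torque': array([ 0.06474879, -0.0325838 , -0.02314927]), 'grasp_force': 0.0, 'opening': 0.0856017522170898}
```

View pics/side0.png

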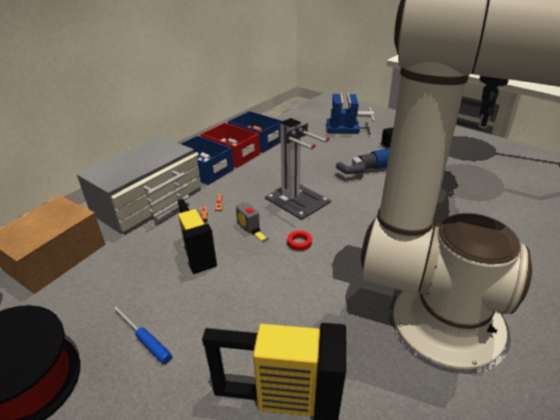

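View pics/top0.png

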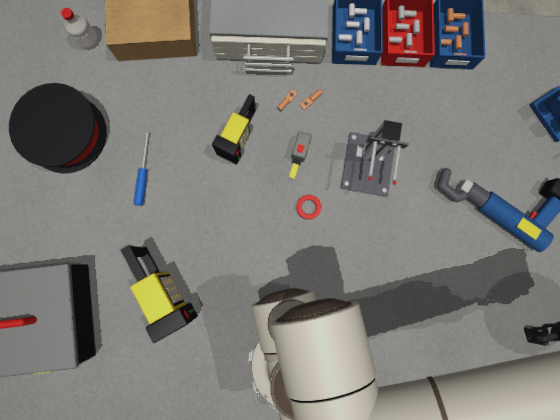

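The side view shows a large light lying at about (270,370) and a smaller-looking one at (197,240). In the top view they are at (158,300) and (235,135). The post is at (375,160) in the top view. I'll measure both lights from the clouds.

Run:
```python
from h import *
for n in("top","side"):
    z=np.load(n+"0.npz"); im,dep=z["im"],z["dep"]; C=cloud(n,dep); hsv=cv2.cvtColor(im,cv2.COLOR_RGB2HSV)
    m=cv2.inRange(hsv,(22,150,90),(34,255,255)); k,l,s,c=cv2.connectedComponentsWithStats(m)
    dark=cv2.inRange(hsv,(0,0,0),(180,255,60))
    for i in range(1,k):
        if s[i,4]<150: continue
        p=C[l==i]; p=p[(p[:,2]>.0)]; print(n,c[i].round(),s[i,4],"z pct",np.percentile(p[:,2],[5,50,90,97]).round(3),"mean",p.mean(0).round(3))
        # all raised points within 0.14 of it
        q=C[(np.linalg.norm(C[:,:,:2]-p.mean(0)[:2],axis=2)<.16)&(C[:,:,2]>.012)&(C[:,:,2]<.18)]
        zt=np.percentile(p[:,2],90); t=q[q[:,2]>zt-.008]
        r=cv2.minAreaRect((t[:,:2]*1000).astype(np.float32)); print("  toprect",r,zt, "box",cv2.boxPoints(r).round().tolist())
    # post
    if n=="top":
        for zz in(.22,.231,.248):
            mm=(abs(C[:,:,2]-zz)<.006)&(C[:,:,1]<.1)
            if mm.any(): print(zz,C[mm].mean(0),np.argwhere(mm).mean(0),mm.sum())
        red=cv2.inRange(hsv,(0,150,80),(8,255,255))|cv2.inRange(hsv,(172,150,80),(180,255,255))
        k,l,s,c=cv2.connectedComponentsWithStats(red)
        for i in range(1,k):
            if s[i,4]>4: print("red",c[i],s[i,4],np.median(C[l==i],axis=0))
```

```text
top [235. 128.] 514 z pct [0.115 0.119 0.123 0.124] mean [0.595 0.179 0.126]
  toprect ((610.0217895507812, 172.51950073242188), (63.95315170288086, 161.67527770996094), 64.30647277832031) 0.12252540100958817 box [[523.0, 179.0], [669.0, 109.0], [697.0, 166.0], [551.0, 236.0]]
top [529. 228.] 234 z pct [0.062 0.066 0.07  0.071] mean [ 0.37  -0.586  0.077]
  toprect ((399.6462097167969, -582.7662353515625), (169.96603393554688, 227.09165954589844), 9.624218940734863) 0.07030161282845797 box [[297.0, -485.0], [335.0, -709.0], [502.0, -681.0], [464.0, -457.0]]
top [153. 298.] 1289 z pct [0.159 0.17  0.173 0.174] mean [0.177 0.346 0.175]
  toprect ((193.30789184570312, 360.4097595214844), (227.93141174316406, 90.25249481201172), 30.55189323425293) 0.17268745156343526 box [[72.0, 341.0], [118.0, 264.0], [314.0, 379.0], [269.0, 457.0]]
0.22 [ 0.30206832 -0.04052426  0.21905242] [248.98556999 323.51659452] 693
0.231 [ 0.29521102 -0.0415792   0.23116021] [252.53054662 324.43086817] 311
0.248 [ 0.24149787 -0.05023686  0.24709816] [278.56009335 328.41423571] 857
red [408.23798539  31.81507113]
[... 732 characters left out ...]
8]
red [185.88235294 313.64705882] 17 [0.13882229 0.2751639  0.14028132]
red [ 16.97297297 321.93822394] 259 [0.11223109 0.65062949 0.18523236]
side [190. 219.] 340 z pct [0.118 0.121 0.122 0.122] mean [0.586 0.187 0.127]
  toprect ((608.6992797851562, 171.9420166015625), (63.80620193481445, 161.36309814453125), 63.82938766479492) 0.12195538696475039 box [[522.0, 179.0], [667.0, 108.0], [695.0, 165.0], [550.0, 236.0]]
side [287. 358.] 3552 z pct [0.03  0.169 0.172 0.172] mean [0.164 0.363 0.147]
  toprect ((191.52798461914062, 361.6197509765625), (228.04562377929688, 90.97200775146484), 30.97846221923828) 0.17160472357851322 box [[70.0, 342.0], [117.0, 264.0], [313.0, 381.0], [266.0, 459.0]]
```

Run:
```python
from h import *
a=cv2.imread("pics/top0.png")[100:215,320:430]; b=cv2.imread("pics/side0.png")[100:230,240:350]
o=np.hstack([cv2.resize(a,(400,400),interpolation=2),cv2.resize(b,(400,400),interpolation=2)]); cv2.imwrite("pics/post.png",o)
```

```text
(no output)
```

View pics/post.png

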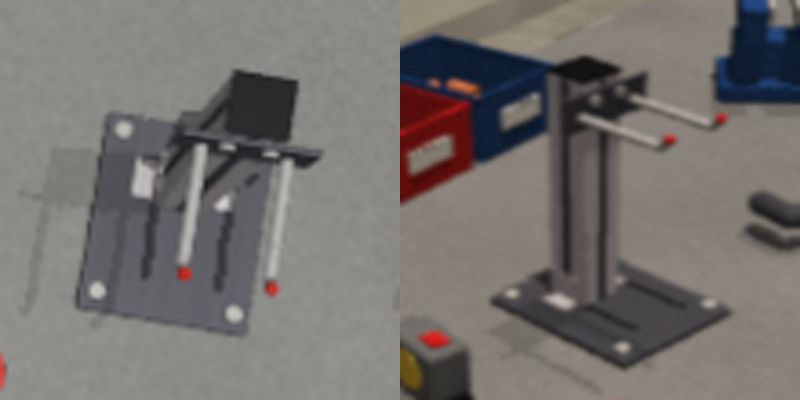

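The crop shows both prongs pointing back toward the robot. Their red tips are at about (370,178) and (394,182) in the top view. The post yaw still needs refining.

```bash
cat >> h.py <<'E'
def tool(target,yaw=None):  # world target -> tool shift mm & twist from the present pose
    o=sensors.get_obs(); a=np.radians(o["tcp_rot"][2]); d=np.array(target)-o["ee_pos"]
    s=[d@[np.cos(a),np.sin(a),0],d@[np.sin(a),-np.cos(a),0],-d[2]]
    tw=None if yaw is None else round(-np.radians((yaw-o["tcp_rot"][2]+180)%360-180),3)
    print("t",round(o["time"],2),"tcp",o["ee_pos"].round(4),"rot",o["tcp_rot"].round(2),"q",o["q"].round(1),"shift",(np.array(s)*1000).round(1),"twist",tw,
      "F",o["wrist_force"].round(1),"open",round(o["opening"],4),"gf",round(o["grasp_force"],1))
E
python3 - <<'E'
from h import *
red={}
for n in("top","side"):
    z=np.load(n+"0.npz"); im,dep=z["im"],z["dep"]; C=cloud(n,dep); hsv=cv2.cvtColor(im,cv2.COLOR_RGB2HSV)
    m=cv2.inRange(hsv,(0,130,80),(8,255,255))|cv2.inRange(hsv,(172,130,80),(180,255,255))
    k,l,s,c=cv2.connectedComponentsWithStats(m); red[n]=[c[i] for i in range(1,k) if 3<s[i,4]<40 and ((365<c[i,0]<400 and 170<c[i,1]<190) if n=="top" else (300<c[i,0]<340 and 130<c[i,1]<155))]
    print(n,red[n])
    xy=C[:,:,:2]; near=(abs(C[:,:,0]-.52)<.14)&(abs(C[:,:,1]+.16)<.14)
    for lo,hi,t in((.004,.014,"foot"),(.24,.256,"top"),(.213,.224,"prong")):
        p=C[near&(C[:,:,2]>lo)&(C[:,:,2]<hi)]
        if len(p)>10: print(n,t,len(p),cv2.minAreaRect((p[:,:2]*1000).astype(np.float32)),p[:,2].mean().round(4))
    if n=="top": print("cam rays")
A=sorted(red["top"],key=lambda c:c[0]); B=sorted(red["side"],key=lambda c:c[0])
for a,b in zip(A,B):
    ca,da=rays("top",a); cb,db=rays("side",b); M=np.c_[da[0],-db[0]]; s=np.linalg.lstsq(M,cb-ca,rcond=None)[0]
    p,q=ca+s[0]*da[0],cb+s[1]*db[0]; print("tri",((p+q)/2).round(4),np.linalg.norm(p-q).round(4))
tool([.30,-.35,.38])
E
```

```text
top [array([370.18181818, 178.18181818]), array([394.11111111, 182.33333333])]
top foot 2126 ((519.4266357421875, -159.57240295410156), (278.3731994628906, 278.5529479980469), 89.74674987792969) 0.0076
top top 352 ((567.4069213867188, -175.7992706298828), (59.7127799987793, 47.37110137939453), 82.2206802368164) 0.2471
top prong 302 ((522.880615234375, -173.0648193359375), (85.7752685546875, 128.20782470703125), 73.7785873413086) 0.2184
cam rays
side [array([327.71428571, 138.        ]), array([313.71428571, 145.        ])]
side foot 1167 ((518.1312255859375, -159.50653076171875), (271.34832763671875, 281.18505859375), 0.5008996725082397) 0.0088
side top 139 ((567.0723876953125, -185.8159942626953), (45.499176025390625, 43.876304626464844), 82.64423370361328) 0.2462
side prong 238 ((516.23583984375, -172.62461853027344), (87.5905990600586, 138.0978546142578), 72.32848358154297) 0.218
tri [ 0.4595 -0.1407  0.2264] 0.0024
tri [ 0.4516 -0.1952  0.2276] 0.0025
t 0.1 tcp [ 0.1428 -0.5309  0.224 ] rot [-179.93    0.     15.06] q [-74.9   5.   10.   95.1  -0.   90. ] shift [ 198.8 -133.9 -156. ] twist None F [-0.5 -0.3 -0.2] open 0.0856 gf 0.0
```

Call:
apply_moves:
  motion:
    - {"xyz": [40,-27,-40],"jaw": 1}
    - {"xyz": [80,-54,-78],"jaw": 1}
    - {"xyz": [120,-80,-115],"jaw": 1}
    - {"xyz": [160,-107,-150],"jaw": 1}
    - {"xyz": [199,-134,-156],"jaw": 1}

```text
validation failed for argument at $.mo...
```

```bash
python3 -c "
from h import *
tool([.50,-.12,.38],64)"
```

```text
t 0.1 tcp [ 0.1428 -0.5309  0.224 ] rot [-179.93    0.     15.06] q [-74.9   5.   10.   95.1  -0.   90. ] shift [ 451.7 -304.  -156. ] twist -0.854 F [-0.5 -0.3 -0.2] open 0.0856 gf 0.0
```

Call:
apply_moves:
  motion:
    - {"xyz": [40,-27,-40],"twist": 0.0,"jaw": 1.0}
    - {"xyz": [80,-54,-78],"twist": 0.0,"jaw": 1.0}
    - {"xyz": [120,-80,-115],"twist": 0.0,"jaw": 1.0}
    - {"xyz": [160,-107,-150],"twist": 0.0,"jaw": 1.0}
    - {"xyz": [199,-134,-156],"twist": 0.0,"jaw": 1.0}

```text
time: 0.72
ee_pos: [0.3012, -0.349, 0.3826]
tcp_rot: [179.9, -0.1, 15.0]
wrist_force: [0.8, 0.3, -0.9]
opening: 0.0852
grasp_force: 0.0
```

```bash
python3 -c "
from h import *
tool([.50,-.12,.38],64)"
```

```text
t 0.72 tcp [ 0.3012 -0.349   0.3826] rot [ 1.7985e+02 -7.0000e-02  1.5050e+01] q [-49.2  -0.3  23.  113.2   0.  115.8] shift [ 251.4 -169.5    2.6] twist -0.854 F [ 0.8  0.3 -0.9] open 0.0852 gf 0.0
```

Call:
apply_moves:
  motion:
    - {"xyz": [32,-25,0],"twist": -0.18,"jaw": 1.0}
    - {"xyz": [65,-50,0],"twist": -0.36,"jaw": 1.0}
    - {"xyz": [97,-75,0],"twist": -0.54,"jaw": 1.0}
    - {"xyz": [129,-101,0],"twist": -0.72,"jaw": 1.0}
    - {"xyz": [162,-126,0],"twist": -0.9,"jaw": 1.0}

```text
time: 1.35
ee_pos: [0.4245, -0.185, 0.3804]
tcp_rot: [-180.0, 0.0, 67.0]
wrist_force: [0.4, -0.5, 0.2]
opening: 0.0854
grasp_force: 0.0
```

```bash
python3 -c "
from h import *
tool([.672,.1415,.30],154)"
```

```text
t 1.35 tcp [ 0.4245 -0.185   0.3804] rot [-179.98    0.     66.96] q [-23.5  -0.   23.  113.1  -0.   89.5] shift [397.3  99.9  80.4] twist -1.519 F [ 0.4 -0.5  0.2] open 0.0854 gf 0.0
```

Call:
apply_moves:
  motion:
    - {"xyz": [45,11,0],"twist": -0.18,"jaw": 1.0}
    - {"xyz": [90,22,0],"twist": -0.36,"jaw": 1.0}
    - {"xyz": [135,33,0],"twist": -0.54,"jaw": 1.0}
    - {"xyz": [180,44,0],"twist": -0.72,"jaw": 1.0}
    - {"xyz": [220,55,10],"twist": -0.88,"jaw": 1.0}

```text
time: 1.98
ee_pos: [0.5627, -0.0046, 0.3706]
tcp_rot: [180.0, 0.0, 117.4]
wrist_force: [0.6, -1.4, 0.0]
opening: 0.0857
grasp_force: 0.0
```

```bash
python3 -c "
from h import *
tool([.672,.1415,.26],154)"
```

```text
t 1.98 tcp [ 0.5627 -0.0046  0.3706] rot [1.7997e+02 2.0000e-02 1.1739e+02] q [ -0.5  13.8  37.2 113.3  -0.   62.1] shift [ 79.5 164.3 110.6] twist -0.639 F [ 0.6 -1.4  0. ] open 0.0857 gf 0.0
```

Call:
apply_moves:
  motion:
    - {"xyz": [16,33,15],"twist": -0.16,"jaw": 1.0}
    - {"xyz": [32,66,30],"twist": -0.32,"jaw": 1.0}
    - {"xyz": [48,99,50],"twist": -0.48,"jaw": 1.0}
    - {"xyz": [64,132,80],"twist": -0.64,"jaw": 1.0}
    - {"xyz": [79,164,110],"twist": -0.64,"jaw": 1.0}

```text
time: 2.6
ee_pos: [0.6725, 0.1399, 0.2591]
tcp_rot: [-180.0, -0.0, 153.9]
wrist_force: [-0.3, -1.3, 0.1]
opening: 0.0856
grasp_force: 0.0
```

Run:
```python
from h import *
tool([.6735,.141,.078],154)
# bar check: top-cam and side cloud z>.114 near handle end along light axis
zd=np.array([np.cos(np.radians(-26)),np.sin(np.radians(-26))]); xd=np.array([-zd[1],zd[0]])
for n in("top","side"):
    C=cloud(n,np.load(n+"0.npz")["dep"]); q=C[(C[:,:,2]>.10)&(np.linalg.norm(C[:,:,:2]-[.609,.172],axis=2)<.11)]
    L=np.c_[(q[:,:2]-[.609,.172])@zd,(q[:,:2]-[.609,.172])@xd]*1000
    for lo,hi in((-90,-55),(-45,15),(25,60),(60,90)):
        s=L[(L[:,0]>lo)&(L[:,0]<hi)]; print(n,lo,hi,len(s),s.min(0).round(1),s.max(0).round(1))
```

```text
t 2.6 tcp [0.6725 0.1399 0.2591] rot [-1.7998e+02 -3.0000e-02  1.5385e+02] q [ 11.7  27.3  41.5 104.2  -0.   37.9] shift [ -0.4   1.5 181.1] twist -0.003 F [-0.3 -1.3  0.1] open 0.0856 gf 0.0
top -90 -55 287 [-80.3 -32. ] [-55.1  33.8]
top -45 15 463 [-44.9 -23.1] [15.  25.3]
top 25 60 96 [25.2 -5.5] [59.9 11.2]
top 60 90 62 [60.3 -4.6] [81.5 11.9]
side -90 -55 367 [-81.7 -32.6] [-55.   31.9]
side -45 15 303 [-44.9 -22.4] [14.9 25.4]
side 25 60 57 [25.9 -6.9] [59.6 10. ]
side 60 90 31 [61.9 -6.2] [80.4 10.3]
```

Call:
apply_moves:
  motion:
    - {"xyz": [-1,3,45],"twist": -0.015,"jaw": 1.0}
    - {"xyz": [-1,3,90],"twist": -0.015,"jaw": 1.0}
    - {"xyz": [-1,3,130],"twist": -0.015,"jaw": 1.0}
    - {"xyz": [-1,3,160],"twist": -0.015,"jaw": 0.2}
    - {"xyz": [-1,3,181],"twist": -0.015,"jaw": 0.0}

```text
time: 3.22
ee_pos: [0.6732, 0.1409, 0.0771]
tcp_rot: [-179.9, -0.1, 154.6]
wrist_force: [0.1, -0.5, -0.8]
opening: 0.0517
grasp_force: 0.0
```

```bash
python3 -c "
from h import *
tool([.675,.142,.078],155)"
```

```text
t 3.23 tcp [0.6732 0.1409 0.0771] rot [-1.7991e+02 -1.2000e-01  1.5457e+02] q [11.8 23.8 16.4 82.7 -0.  37.2] shift [-1.2  1.8 -0.9] twist -0.007 F [ 0.1 -0.5 -0.8] open 0.0517 gf 0.0
```

Close on the bar with light force.

Call:
apply_moves:
  motion:
    - {"xyz": [-1,1,0],"twist": 0.0,"jaw": -0.4}
    - {"xyz": [-1,1,0],"twist": 0.0,"jaw": -1.0}
    - {"xyz": [-1,1,0],"twist": 0.0,"jaw": -1.0}
    - {"xyz": [-1,1,0],"twist": 0.0,"jaw": -1.0}
    - {"xyz": [-1,1,0],"twist": 0.0,"jaw": -1.0}
  grip_force: 25

```text
time: 3.85
ee_pos: [0.6759, 0.1414, 0.0802]
tcp_rot: [180.0, 0.1, 154.6]
wrist_force: [1.3, -1.0, -0.3]
opening: 0.0157
grasp_force: 30.7
```

Call:
apply_moves:
  motion:
    - {"xyz": [13,0,-22],"twist": 0.0,"jaw": -1.0}
    - {"xyz": [28,0,-41],"twist": 0.0,"jaw": -1.0}
    - {"xyz": [46,0,-58],"twist": 0.0,"jaw": -1.0}
    - {"xyz": [66,0,-72],"twist": 0.0,"jaw": -1.0}
    - {"xyz": [87,0,-84],"twist": 0.0,"jaw": -1.0}
  grip_force: 25

```text
time: 4.47
ee_pos: [0.5953, 0.1796, 0.1645]
tcp_rot: [180.0, 0.0, 154.6]
wrist_force: [-0.1, -0.4, -6.9]
opening: 0.0157
grasp_force: 24.5
```

```bash
python3 -c "
from h import *
tool([.675,.142,.078],155); shot('side','side1')"
```

```text
t 4.47 tcp [0.5953 0.1796 0.1645] rot [180.     0.   154.59] q [16.8 14.2 13.8 89.7  0.  42.2] shift [-88.1   0.2  86.5] twist -0.007 F [-0.1 -0.4 -6.9] open 0.0157 gf 24.5
```

View pics/side1.png

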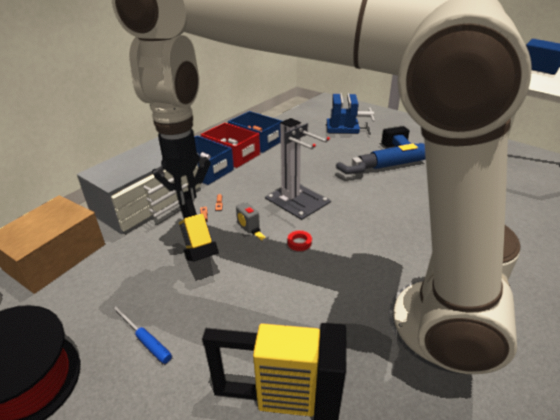

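The light at (198,235) is hanging from the bar, partly turned up. I'll continue the arc.

Call:
apply_moves:
  motion:
    - {"xyz": [26,0,-7],"twist": 0.0,"jaw": -1.0}
    - {"xyz": [52,0,-10],"twist": 0.0,"jaw": -1.0}
    - {"xyz": [78,0,-9],"twist": 0.0,"jaw": -1.0}
    - {"xyz": [105,0,-6],"twist": 0.0,"jaw": -1.0}
    - {"xyz": [130,0,0],"twist": 0.0,"jaw": -1.0}
  grip_force: 20

```text
time: 5.15
ee_pos: [0.478, 0.2351, 0.1637]
tcp_rot: [180.0, 0.0, 154.6]
wrist_force: [0.2, 1.1, -8.0]
opening: 0.0154
grasp_force: 23.7
```

```bash
cat >> h.py <<'E'
def light(n,ctr,lo=.0):  # yellow+dark points of the light near ctr, in-plane stats
    im,dep=shot(n,f"t_{n}"); C=cloud(n,dep); hsv=cv2.cvtColor(im,cv2.COLOR_RGB2HSV)
    m=cv2.inRange(hsv,(22,150,90),(34,255,255))>0; near=np.linalg.norm(C[:,:,:2]-ctr,axis=2)<.12
    p=C[m&near]; return p,C[near&(C[:,:,2]>.008)],im
E
python3 - <<'E'
from h import *
tool([.675,.142,.078],155)
o=sensors.get_obs()["ee_pos"]
for n in("top","side"):
    p,q,im=light(n,o[:2]); print(n,len(p),p[:,2].min().round(3),np.percentile(p[:,2],[5,50,95]).round(3),p.mean(0).round(3))
a=cv2.imread("pics/t_side.png")[130:300,120:300]; cv2.imwrite("pics/c1.png",cv2.resize(a,(640,600)))
E
```

```text
t 5.15 tcp [0.478  0.2351 0.1637] rot [1.7998e+02 1.0000e-02 1.5459e+02] q [26.2  1.8 -0.  88.2  0.  51.6] shift [-217.9    0.4   85.7] twist -0.007 F [ 0.2  1.1 -8. ] open 0.0154 gf 23.7
top 35 0.002 [0.066 0.099 0.105] [0.534 0.193 0.093]
side 840 0.081 [0.087 0.117 0.143] [0.442 0.254 0.116]
```

View pics/c1.png

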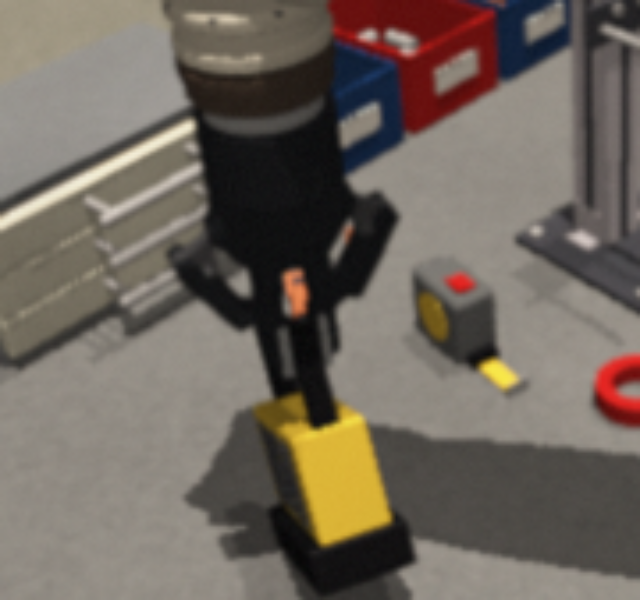

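```bash
cat >> h.py <<'E'
def tilt(n,ctr):
    p,q,im=light(n,np.array(ctr)); g=p
    for _ in range(3):   # dominant plane
        c=g.mean(0); u,s,v=np.linalg.svd(g-c); d=abs((g-c)@v[2]); g=g[d<=max(np.percentile(d,75),.0015)]
    nrm=v[2]; print("plane n",nrm.round(3),"rms",d.std().round(4),"n",len(g),"c",c.round(3),"elev",np.degrees(np.arcsin(nrm[2])).round(1))
    return p,q
E
python3 - <<'E'
from h import *
p,q=tilt("side",sensors.get_obs()["ee_pos"][:2])
E
```

```text
plane n [0.205 0.949 0.238] rms 0.0035 n 350 c [0.442 0.254 0.117] elev 13.8
```

The light hangs leaning roughly 20°, with its foot edge at the bench. Lowering will push it upright.

Call:
apply_moves:
  motion:
    - {"xyz": [6,0,3],"twist": 0.0,"jaw": -1.0}
    - {"xyz": [10,0,6],"twist": 0.0,"jaw": -1.0}
    - {"xyz": [14,0,8],"twist": 0.0,"jaw": -1.0}
    - {"xyz": [16,0,10],"twist": 0.0,"jaw": -1.0}
    - {"xyz": [16,0,11],"twist": 0.0,"jaw": -1.0}
  grip_force: 20

```text
time: 5.92
ee_pos: [0.4663, 0.2426, 0.158]
tcp_rot: [179.6, 0.2, 154.6]
wrist_force: [-8.8, -0.8, 32.1]
opening: 0.0156
grasp_force: 30.3
```

Run:
```python
from h import *
tool([.675,.142,.078],155)
shot("side","side2")
a=cv2.imread("pics/side2.png")[130:300,120:300]; cv2.imwrite("pics/c2.png",cv2.resize(a,(640,600)))
```

```text
t 5.92 tcp [0.4663 0.2426 0.158 ] rot [179.59   0.24 154.56] q [27.5  0.3 -2.2 87.1  0.1 52.9] shift [-231.7   -1.2   80. ] twist -0.008 F [-8.8 -0.8 32.1] open 0.0156 gf 30.3
```

View pics/c2.png

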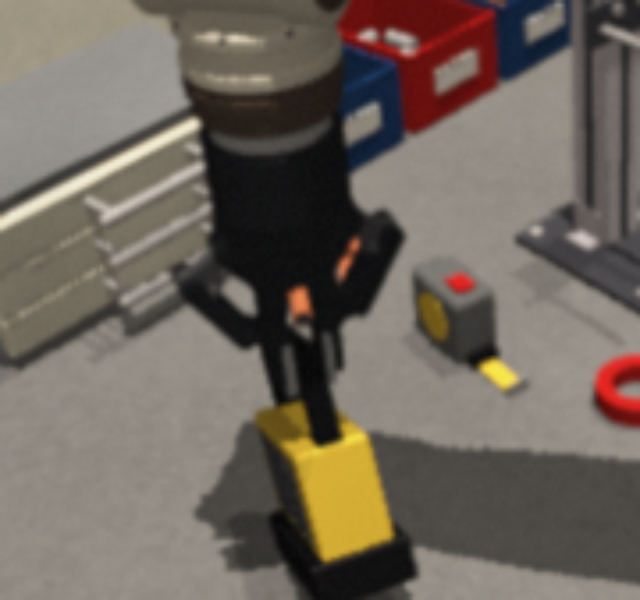

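The light still leans about 15–20° toward upright, with 32 N of push. I'll ease off and release so it rocks upright.

Call:
apply_moves:
  motion:
    - {"xyz": [0,0,-4],"twist": 0.0,"jaw": -1.0}
    - {"xyz": [0,0,-4],"twist": 0.0,"jaw": -1.0}
    - {"xyz": [0,0,-4],"twist": 0.0,"jaw": 0.3}
    - {"xyz": [0,0,-4],"twist": 0.0,"jaw": 0.6}
    - {"xyz": [0,0,-4],"twist": 0.0,"jaw": 1.0}

```text
time: 6.6
ee_pos: [0.465, 0.2415, 0.1563]
tcp_rot: [-180.0, -0.0, 154.6]
wrist_force: [-0.7, -0.5, -0.4]
opening: 0.0692
grasp_force: 0.0
```

Call:
apply_moves:
  motion:
    - {"xyz": [0,0,-30],"twist": 0.0,"jaw": 1.0}
    - {"xyz": [0,0,-70],"twist": 0.0,"jaw": 1.0}
    - {"xyz": [0,0,-120],"twist": 0.0,"jaw": 1.0}
    - {"xyz": [0,0,-140],"twist": 0.0,"jaw": 1.0}
    - {"xyz": [0,0,-140],"twist": 0.0,"jaw": 1.0}

```text
time: 7.22
ee_pos: [0.4656, 0.2418, 0.2977]
tcp_rot: [179.9, 0.1, 154.6]
wrist_force: [-0.1, -0.4, -0.9]
opening: 0.0854
grasp_force: 0.0
```

Run:
```python
from h import *
tool([.675,.142,.078],155)
c=np.array([.483,.232])
for n in("side","top"):
    im,dep=shot(n,n+"3"); C=cloud(n,dep)
    near=np.linalg.norm(C[:,:,:2]-c,axis=2)<.11
    for lo,hi,t in((.012,.034,"foot"),(.093,.104,"hous top"),(.148,.168,"bar")):
        p=C[near&(C[:,:,2]>lo)&(C[:,:,2]<hi)]
        if len(p)>8: print(n,t,len(p),cv2.minAreaRect((p[:,:2]*1000).astype(np.float32)),np.percentile(p[:,2],[5,50,95]).round(4))
a=cv2.imread("pics/side3.png")[130:300,120:300];b=cv2.imread("pics/top3.png")[110:260,120:330]; cv2.imwrite("pics/c3.png",np.hstack([cv2.resize(a,(400,400)),cv2.resize(b,(400,400))]))
```

```text
t 7.22 tcp [0.4656 0.2418 0.2977] rot [1.7989e+02 8.0000e-02 1.5457e+02] q [ 27.4   3.7  17.  103.2  -0.   52.9] shift [-2.320e+02 -2.000e-01  2.197e+02] twist -0.008 F [-0.1 -0.4 -0.9] open 0.0854 gf 0.0
side foot 430 ((440.517578125, 252.85238647460938), (65.2713851928711, 120.49046325683594), 64.18732452392578) [0.014  0.0281 0.0316]
side hous top 566 ((442.19842529296875, 252.95736694335938), (47.697792053222656, 123.8066177368164), 66.43475341796875) [0.0955 0.1001 0.1022]
side bar 385 ((442.29791259765625, 251.83685302734375), (16.865192413330078, 122.47378540039062), 65.02926635742188) [0.1505 0.1601 0.1618]
```

View pics/c3.png

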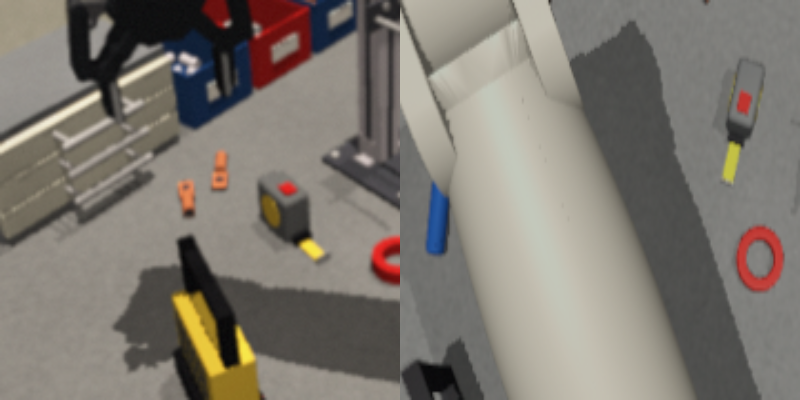

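The light stands upright: foot on the bench, bar at z≈0.16, back fins toward +x. Now I'll move over the bar's centre.

```bash
python3 -c "
from h import *
tool([.4423,.2518,.152],155)"
```

```text
t 7.33 tcp [0.465  0.2415 0.2954] rot [-1.7994e+02 -4.0000e-02  1.5457e+02] q [ 27.4   3.7  16.8 103.1   0.   52.9] shift [ 24.9  -0.5 143.4] twist -0.007 F [-0.  -0.1 -1. ] open 0.0857 gf 0.0
```

Call:
apply_moves:
  motion:
    - {"xyz": [25,0,30],"twist": -0.007,"jaw": 0.2}
    - {"xyz": [25,0,70],"twist": -0.007,"jaw": 0.2}
    - {"xyz": [25,0,110],"twist": -0.007,"jaw": 0.2}
    - {"xyz": [25,0,135],"twist": -0.007,"jaw": 0.2}
    - {"xyz": [25,0,143],"twist": -0.007,"jaw": 0.2}

```text
time: 7.95
ee_pos: [0.4411, 0.2515, 0.1506]
tcp_rot: [-179.8, -0.1, 155.0]
wrist_force: [-0.1, -0.4, -0.0]
opening: 0.0512
grasp_force: 0.0
```

Call:
apply_moves:
  motion:
    - {"xyz": [0,0,0],"twist": 0.0,"jaw": -0.3}
    - {"xyz": [0,0,0],"twist": 0.0,"jaw": -1.0}
    - {"xyz": [0,0,0],"twist": 0.0,"jaw": -1.0}
    - {"xyz": [0,0,0],"twist": 0.0,"jaw": -1.0}
    - {"xyz": [0,0,0],"twist": 0.0,"jaw": -1.0}
  grip_force: 60

```text
time: 8.57
ee_pos: [0.4425, 0.2524, 0.1538]
tcp_rot: [180.0, 0.0, 155.0]
wrist_force: [-0.9, -0.3, -0.1]
opening: 0.0003
grasp_force: 0.0
```

```bash
python3 -c "
from h import *
tool([.41,.20,.30],82)"
```

```text
t 8.57 tcp [0.4425 0.2524 0.1538] rot [1.7998e+02 1.0000e-02 1.5497e+02] q [29.7 -1.5 -4.4 87.1  0.  54.7] shift [   7.3  -61.2 -146.2] twist 1.274 F [-0.9 -0.3 -0.1] open 0.0003 gf 0.0
```

The fingers shut on nothing, so I'll look.

Run:
```python
from h import *
c=np.array([.4423,.2518])
for n in("side",):
    im,dep=shot(n,n+"4"); C=cloud(n,dep)
    near=np.linalg.norm(C[:,:,:2]-c,axis=2)<.12
    for lo,hi,t in((.012,.034,"foot"),(.093,.104,"hous top"),(.148,.164,"bar")):
        p=C[near&(C[:,:,2]>lo)&(C[:,:,2]<hi)]
        if len(p)>8: print(n,t,len(p),cv2.minAreaRect((p[:,:2]*1000).astype(np.float32)),np.percentile(p[:,2],[5,50,95]).round(4))
a=cv2.imread("pics/side4.png")[130:330,120:320]; cv2.imwrite("pics/c4.png",cv2.resize(a,(600,600)))
```

```text
side foot 431 ((441.0210876464844, 253.0391082763672), (64.53448486328125, 120.614013671875), 64.45758056640625) [0.0143 0.028  0.0316]
side hous top 567 ((440.6593017578125, 252.4564208984375), (49.36323165893555, 121.09391784667969), 64.51222229003906) [0.0949 0.1001 0.1021]
side bar 225 ((440.37359619140625, 252.67608642578125), (16.344820022583008, 118.67357635498047), 64.71154022216797) [0.1496 0.16   0.1619]
```

View pics/c4.png

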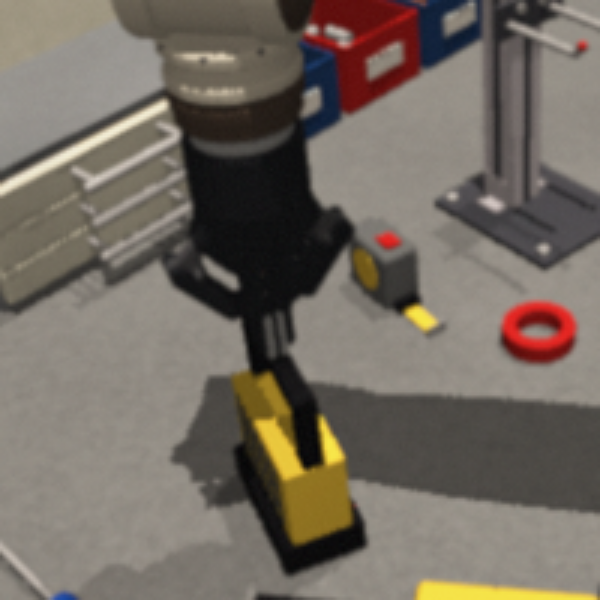

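Run:
```python
from h import *
def proj(n,X):
    K,k1,R,t=P(n); return cv2.projectPoints(np.array([X],float),cv2.Rodrigues(R)[0],t,K,np.array([k1,0,0,0.]))[0].ravel()
o=sensors.get_obs(); print(o["ee_pos"],o["opening"])
for d in(-.017,0,.05): X=o["ee_pos"]+[0,0,d]; u=proj("side",X); print(d,u,(u-[120,130])*3)
u=proj("side",[.4405,.2525,.160]); print("bar",(u-[120,130])*3)
im=np.load("side4.npz"); dep=im["dep"]; C=cloud("side",dep)
for v in range(225,275,6): print(v,[tuple((C[v,u]*1000).round().astype(int)) for u in range(196,226,6)])
```

```text
[0.44248611 0.25230039 0.15372172] 0.00013331979245942421
-0.017 [212.50039835 254.90047824] [277.50119504 374.70143473]
0 [211.55594884 248.74132347] [274.66784652 356.22397042]
0.05 [208.65861454 229.72005021] [265.97584361 299.16015064]
bar [275.43180744 350.58186233]
225 [(np.int64(461), np.int64(267), np.int64(216)), (np.int64(435), np.int64(272), np.int64(231)), (np.int64(429), np.int64(263), np.int64(228)), (np.int64(428), np.int64(249), np.int64(220)), (np.int64(424), np.int64(238), np.int64(215))]
231 [(np.int64(444), np.int64(282), np.int64(219)), (np.int64(443), np.int64(268), np.int64(210)), (np.int64(434), np.int64(261), np.int64(210)), (np.int64(427), np.int64(252), np.int64(207)), (np.int64(620), np.int64(71), np.int64(0))]
237 [(np.int64(655), np.int64(129), np.int64(0)), (np.int64(479), np.int64(243), np.int64(161)), (np.int64(436), np.int64(262), np.int64(194)), (np.int64(431), np.int64(251), np.int64(190)), (np.int64(600), np.int64(91), np.int64(2))]
243 [(np.int64(637), np.int64(146), np.int64(-1)), (np.int64(491), np.int64(237), np.int64(134)), (np.int64(440), np
[... 604 characters left out ...]
nt64(579), np.int64(198), np.int64(3)), (np.int64(479), np.int64(254), np.int64(100)), (np.int64(467), np.int64(247), np.int64(102)), (np.int64(415), np.int64(273), np.int64(150)), (np.int64(396), np.int64(273), np.int64(161))]
267 [(np.int64(566), np.int64(211), np.int64(-1)), (np.int64(470), np.int64(264), np.int64(95)), (np.int64(454), np.int64(260), np.int64(101)), (np.int64(446), np.int64(250), np.int64(98)), (np.int64(389), np.int64(281), np.int64(154))]
273 [(np.int64(548), np.int64(227), np.int64(2)), (np.int64(478), np.int64(261), np.int64(70)), (np.int64(442), np.int64(272), np.int64(100)), (np.int64(432), np.int64(264), np.int64(99)), (np.int64(392), np.int64(281), np.int64(136))]
```

Run:
```python
from h import *
C=cloud("side",np.load("side4.npz")["dep"]); q=(C.reshape(-1,3)-[.4405,.2525,0])*1000
yd=np.array([-.905,.425]); xd=np.array([.425,.905]); L=np.c_[q[:,:2]@xd,q[:,:2]@yd,q[:,2]]
for lo in list(range(100,200,6)):
    s=L[(abs(L[:,0])<45)&(abs(L[:,1])<62)&(L[:,2]>=lo)&(L[:,2]<lo+6)]
    if len(s): print(lo,len(s),"x",np.percentile(s[:,0],[0,50,100]).round(),"y",np.percentile(s[:,1],[0,25,50,75,100]).round())
s=L[(abs(L[:,2]-157)<6)&(abs(L[:,0])<30)&(abs(L[:,1])<62)]; print(s[np.argsort(s[:,1])][::6].round())
```

```text
100 313 x [-22.   9.  23.] y [-60. -30.  -2.  32.  60.]
106 27 x [-6.  2.  9.] y [-56. -50.  56.  57.  59.]
112 30 x [-7.  4.  8.] y [-62. -50.  56.  58.  59.]
118 32 x [-8.  3.  8.] y [-58. -50.  56.  57.  59.]
124 28 x [-8.  4.  8.] y [-62.  25.  57.  58.  59.]
130 25 x [-7.  2.  8.] y [-53.  51.  57.  58.  58.]
136 28 x [-7.  4.  8.] y [-59.  52.  57.  58.  60.]
142 21 x [-8.  3.  8.] y [-55.  54.  57.  58.  59.]
148 39 x [-7.  7.  8.] y [-59.  11.  56.  57.  60.]
154 74 x [-8.  5.  8.] y [-51.  17.  41.  54.  59.]
160 115 x [-8. -0.  8.] y [-46.  15.  30.  44.  59.]
166 24 x [-13.   3.  13.] y [ 3.  5.  7.  9. 12.]
172 36 x [-13.   2.  14.] y [-9.  4.  7.  9. 10.]
178 33 x [-12.   2.  14.] y [-8.  5.  7.  8. 10.]
184 35 x [-13.   4.  14.] y [-5.  4.  6.  8. 11.]
190 36 x [-13.   1.  14.] y [ 5.  5.  6.  9. 10.]
196 26 x [-8. -0. 15.] y [-7.  5.  8.  9. 11.]
[[  8. -58. 152.]
 [  8. -39. 161.]
 [ -7.   5. 160.]
 [  6.   7. 162.]
 [ -6.   8. 160.]
 [  6.  11. 160.]
 [ -2.  13. 160.]
 [  8.  15. 153.]
 [  3.  17. 161.]
 [ -7.  19. 161.]
 [ -1.  22. 160.]
 [  5.  23. 161.]
 [  0.  26. 161.]
 [  1.  28. 160.]
 [  8.  30. 160.]
 [  2.  32. 162.]
 [  8.  34. 155.]
 [ -3.  35. 159.]
 [  7.  38. 160.]
 [  7.  40. 159.]
 [ -5.  41. 160.]
 [  6.  44. 162.]
 [ -1.  45. 160.]
 [  6.  48. 160.]
 [ -6.  50. 161.]
 [  5.  50. 161.]
 [ -7.  52. 160.]
 [  6.  54. 160.]
 [ -3.  56. 152.]
 [  2.  56. 152.]
 [ -1.  57. 156.]
 [  3.  57. 159.]
 [ -5.  58. 161.]
 [ -4.  59. 154.]]
```

The cloud shows the shut fingertips at z≈0.163, just above the bar. They reach about 26 mm less far than the reported TCP implies, and the light hasn't moved. I'll reopen, go 27 mm lower and close again.

Call:
apply_moves:
  motion:
    - {"xyz": [1,0,-8],"twist": 0.0,"jaw": 0.2}
    - {"xyz": [1,0,-8],"twist": 0.0,"jaw": 0.2}
    - {"xyz": [1,0,-8],"twist": 0.0,"jaw": 0.2}
    - {"xyz": [1,0,-8],"twist": 0.0,"jaw": 0.2}
    - {"xyz": [1,0,-8],"twist": 0.0,"jaw": 0.2}

```text
time: 9.25
ee_pos: [0.4415, 0.2527, 0.1614]
tcp_rot: [-180.0, -0.0, 155.0]
wrist_force: [0.3, 0.4, 0.2]
opening: 0.0512
grasp_force: 0.0
```

Call:
apply_moves:
  motion:
    - {"xyz": [0,0,18],"twist": 0.0,"jaw": 0.2}
    - {"xyz": [0,0,34],"twist": 0.0,"jaw": 0.2}
    - {"xyz": [0,0,34],"twist": 0.0,"jaw": -1.0}
    - {"xyz": [0,0,34],"twist": 0.0,"jaw": -1.0}
    - {"xyz": [0,0,34],"twist": 0.0,"jaw": -1.0}
  grip_force: 60

```text
time: 9.88
ee_pos: [0.4415, 0.2527, 0.1277]
tcp_rot: [-180.0, 0.0, 155.0]
wrist_force: [-0.2, -0.8, -3.6]
opening: 0.0148
grasp_force: 59.1
```

Call:
apply_moves:
  motion:
    - {"xyz": [0,0,0],"twist": 0.0,"jaw": -1.0}
    - {"xyz": [0,0,0],"twist": 0.0,"jaw": -1.0}
  grip_force: 60

```text
time: 10.12
ee_pos: [0.4415, 0.2527, 0.1277]
tcp_rot: [-180.0, 0.0, 155.0]
wrist_force: [-0.2, -0.2, -1.9]
opening: 0.0148
grasp_force: 59.1
```

```bash
python3 -c "
from h import *
tool([.40,.15,.32],82)"
```

```text
t 10.12 tcp [0.4415 0.2527 0.1277] rot [-180.      0.    154.97] q [29.8 -1.5 -7.3 84.2 -0.  54.8] shift [  -5.8 -110.6 -192.3] twist 1.274 F [-0.2 -0.2 -1.9] open 0.0148 gf 59.1
```

Gripped: opening 14.8 mm, force 59 N. I'll lift and carry it to a standoff in front of the prongs.

Call:
apply_moves:
  motion:
    - {"xyz": [0,-5,-30],"twist": 0.0,"jaw": -1.0}
    - {"xyz": [-8,-35,-60],"twist": 0.12,"jaw": -1.0}
    - {"xyz": [-22,-75,-90],"twist": 0.28,"jaw": -1.0}
    - {"xyz": [-37,-115,-108],"twist": 0.44,"jaw": -1.0}
    - {"xyz": [-51,-155,-115],"twist": 0.6,"jaw": -1.0}
  grip_force: 60

```text
time: 10.75
ee_pos: [0.4221, 0.0896, 0.2434]
tcp_rot: [179.9, 0.0, 120.3]
wrist_force: [0.6, -0.5, -7.8]
opening: 0.0144
grasp_force: 59.7
```

```bash
python3 -c "
from h import *
tool([.393,-.159,.226],82.4)"
```

```text
t 10.75 tcp [0.4221 0.0896 0.2434] rot [1.7993e+02 2.0000e-02 1.2032e+02] q [ 12.  -10.7  -2.8  97.8  -0.   71.7] shift [-199.9 -150.7   17.4] twist 0.662 F [ 0.6 -0.5 -7.8] open 0.0144 gf 59.7
```

Call:
apply_moves:
  motion:
    - {"xyz": [-36,-27,0],"twist": 0.14,"jaw": -1.0}
    - {"xyz": [-76,-57,0],"twist": 0.3,"jaw": -1.0}
    - {"xyz": [-116,-87,3],"twist": 0.45,"jaw": -1.0}
    - {"xyz": [-156,-117,8],"twist": 0.58,"jaw": -1.0}
    - {"xyz": [-185,-139,14],"twist": 0.662,"jaw": -1.0}

```text
time: 11.38
ee_pos: [0.3961, -0.141, 0.2281]
tcp_rot: [-180.0, -0.0, 82.4]
wrist_force: [1.3, 1.9, -7.3]
opening: 0.0148
grasp_force: 59.8
```

Run:
```python
from h import *
tool([.393,-.159,.226],82.4)
o=sensors.get_obs()["ee_pos"]
im,dep=shot("side","side5"); C=cloud("side",dep)
near=np.linalg.norm(C[:,:,:2]-o[:2],axis=2)<.1
for lo,hi,t in((.195,.206,"hous"),(.10,.135,"foot"),(.24,.266,"bar")):
    p=C[near&(C[:,:,2]>lo)&(C[:,:,2]<hi)]
    if len(p)>8: print(t,len(p),cv2.minAreaRect((p[:,:2]*1000).astype(np.float32)),np.percentile(p[:,2],[0,5,50,95]).round(4))
q=C[near&(C[:,:,2]>.05)]; print("lowest",np.percentile(q[:,2],[0,1,3]))
hsv=cv2.cvtColor(im,cv2.COLOR_RGB2HSV); y=C[(cv2.inRange(hsv,(22,150,90),(34,255,255))>0)&near]; print("yellow z",np.percentile(y[:,2],[1,50,99]))
a=cv2.imread("pics/side5.png")[60:260,230:430]; cv2.imwrite("pics/c5.png",cv2.resize(a,(600,600)))
```

```text
t 11.38 tcp [ 0.3961 -0.141   0.2281] rot [-1.7999e+02 -1.0000e-02  8.2410e+01] q [-19.6 -12.5  -6.1  96.4   0.   78. ] shift [-18.2  -0.7   2.1] twist 0.0 F [ 1.3  1.9 -7.3] open 0.0148 gf 59.8
hous 407 ((394.0705261230469, -141.25653076171875), (121.511474609375, 47.6087646484375), 83.19328308105469) [0.195  0.1965 0.1995 0.2023]
foot 528 ((375.0609436035156, -128.4672088623047), (131.83750915527344, 59.665557861328125), 57.70464324951172) [0.1019 0.105  0.1215 0.1326]
bar 319 ((394.0216979980469, -142.5094451904297), (120.93672943115234, 43.14730453491211), 69.87153625488281) [0.2401 0.2423 0.2556 0.2636]
lowest [0.10191182 0.10930739 0.12069802]
yellow z [0.13472386 0.19640836 0.20139126]
```

View pics/c5.png

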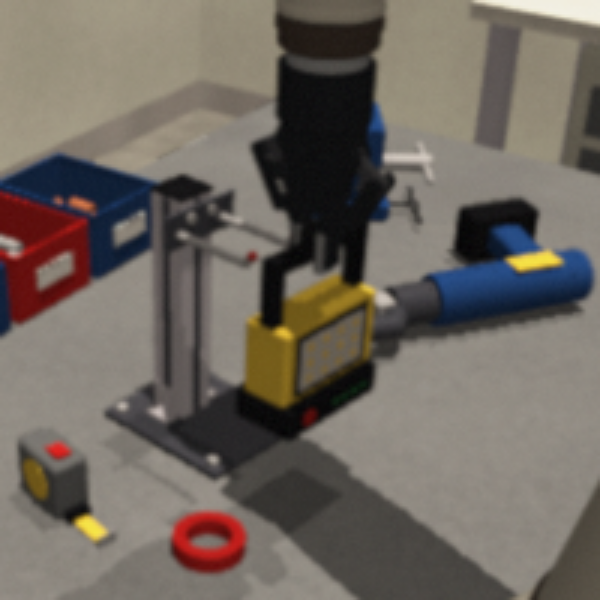

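The light hangs level, lamp panel out, with the prong tips about 18 mm off its centre line. I'll check the gripper's extent toward the post before inserting.

Run:
```python
from h import *
C=cloud("side",np.load("side5.npz")["dep"]); a=np.radians(-7.5); xd=np.array([np.cos(a),np.sin(a)]); yd=np.array([-xd[1],xd[0]])
q=C.reshape(-1,3); q=(q-[.394,-.1413,0])*1000; L=np.c_[q[:,:2]@xd,q[:,:2]@yd,q[:,2]]
for z in range(230,340,8):
    s=L[(abs(L[:,0])<75)&(abs(L[:,1])<45)&(L[:,2]>=z)&(L[:,2]<z+8)]
    if len(s): print(z,len(s),np.percentile(s[:,0],[0,3,97,100]).round())
im=np.load("side5.npz")["im"]
p=(C.reshape(-1,3)-[.4555,-.168,0])*1000; M=np.c_[p[:,:2]@xd,p[:,:2]@yd,p[:,2]]
s=M[(M[:,0]>25)&(M[:,0]<75)&(abs(M[:,1])<45)&(M[:,2]>208)&(M[:,2]<226)]
for lo,hi in((-45,0),(0,45)):
  t=s[(s[:,1]>lo)&(s[:,1]<hi)]; print("prong",len(t),t.mean(0).round(1),np.polyfit(t[:,0],t[:,1],1).round(3))
```

```text
230 8 [-12. -12.  -9.  -9.]
238 18 [-19. -18.  -6.  -6.]
246 58 [-20. -19.  -4.  20.]
254 112 [-20. -19.  15.  22.]
262 52 [-19. -19.  21.  24.]
270 43 [-22. -20.  19.  21.]
278 88 [-38. -36.  36.  42.]
286 102 [-43. -40.  43.  48.]
294 99 [-47. -46.  49.  52.]
302 122 [-52. -51.  52.  58.]
310 116 [-57. -55.  56.  59.]
318 135 [-62. -60.  61.  66.]
326 168 [-62. -61.  62.  65.]
334 132 [-52. -49.  49.  53.]
prong 41 [ 49.9 -28.6 217.1] [ -0.039 -26.651]
prong 44 [ 49.3  27.5 216.9] [-2.2000e-02  2.8531e+01]
```

Call:
apply_moves:
  motion:
    - {"xyz": [-12,0,0],"twist": 0.02,"jaw": -1.0}
    - {"xyz": [-18,5,0],"twist": 0.02,"jaw": -1.0}
    - {"xyz": [-18,28,0],"twist": 0.02,"jaw": -1.0}
    - {"xyz": [-18,52,0],"twist": 0.02,"jaw": -1.0}
    - {"xyz": [-19,72,0],"twist": 0.02,"jaw": -1.0}

```text
time: 12.05
ee_pos: [0.4671, -0.1667, 0.2285]
tcp_rot: [180.0, -0.0, 81.6]
wrist_force: [-0.5, -0.3, -6.6]
opening: 0.0149
grasp_force: 59.6
```

Call:
apply_moves:
  motion:
    - {"xyz": [0,14,0],"twist": 0.0,"jaw": -1.0}
    - {"xyz": [0,25,0],"twist": 0.0,"jaw": -1.0}
    - {"xyz": [0,25,0],"twist": 0.0,"jaw": -1.0}
    - {"xyz": [0,25,0],"twist": 0.0,"jaw": -1.0}

```text
time: 12.55
ee_pos: [0.49, -0.1709, 0.2287]
tcp_rot: [-180.0, -0.0, 81.5]
wrist_force: [0.4, 0.1, -6.4]
opening: 0.0149
grasp_force: 59.6
```

Run:
```python
from h import *
tool([.492,-.173,.202],82)
o=sensors.get_obs()["ee_pos"]
for n in("side","top"):
  im,dep=shot(n,n+"6"); C=cloud(n,dep); near=np.linalg.norm(C[:,:,:2]-o[:2],axis=2)<.09
  p=C[near&(C[:,:,2]>.193)&(C[:,:,2]<.205)]
  if len(p)>8: print(n,"hous",len(p),cv2.minAreaRect((p[:,:2]*1000).astype(np.float32)),p[:,2].mean())
```

```text
t 12.55 tcp [ 0.49   -0.1709  0.2287] rot [-179.98   -0.     81.53] q [-19.2   0.8   6.2  95.4  -0.   79.2] shift [-1.8  2.3 26.7] twist -0.008 F [ 0.4  0.1 -6.4] open 0.0149 gf 59.6
side hous 345 ((518.82763671875, -178.06039428710938), (119.17809295654297, 116.11705017089844), 79.01321411132812) 0.1989737019319559
top hous 237 ((515.6445922851562, -138.31280517578125), (102.5885238647461, 59.09052276611328), 4.45940637588501) 0.19870423569641393
```

Call:
apply_moves:
  motion:
    - {"xyz": [0,0,10],"twist": 0.0,"jaw": -1.0}
    - {"xyz": [0,0,18],"twist": 0.0,"jaw": -1.0}
    - {"xyz": [0,0,22],"twist": 0.0,"jaw": -1.0}
    - {"xyz": [0,0,24],"twist": 0.0,"jaw": -1.0}
    - {"xyz": [0,0,24],"twist": 0.0,"jaw": -1.0}

```text
time: 13.28
ee_pos: [0.4904, -0.171, 0.2045]
tcp_rot: [-180.0, -0.0, 81.5]
wrist_force: [0.3, 0.6, -6.2]
opening: 0.0147
grasp_force: 59.6
```

Call:
apply_moves:
  motion:
    - {"xyz": [0,0,1],"twist": 0.0,"jaw": -1.0}
    - {"xyz": [0,0,2],"twist": 0.0,"jaw": -1.0}
    - {"xyz": [0,0,2],"twist": 0.0,"jaw": -1.0}

```text
time: 13.65
ee_pos: [0.4905, -0.171, 0.2027]
tcp_rot: [180.0, 0.0, 81.5]
wrist_force: [0.7, 0.3, -5.8]
opening: 0.0153
grasp_force: 59.7
```

Call:
apply_moves:
  motion:
    - {"xyz": [0,0,1],"twist": 0.0,"jaw": -1.0}
    - {"xyz": [0,0,2],"twist": 0.0,"jaw": -1.0}
    - {"xyz": [0,0,2],"twist": 0.0,"jaw": -1.0}

```text
time: 14.02
ee_pos: [0.4906, -0.1711, 0.2021]
tcp_rot: [179.9, 0.0, 81.5]
wrist_force: [-3.1, -0.6, 5.9]
opening: 0.0148
grasp_force: 61.4
```

The bar rests on the prongs (force +6 N). I'll ease off, open slightly and rise straight up.

Call:
apply_moves:
  motion:
    - {"xyz": [0,0,-1],"twist": 0.0,"jaw": -1.0}
    - {"xyz": [0,0,-1],"twist": 0.0,"jaw": -0.6}
    - {"xyz": [0,0,-1],"twist": 0.0,"jaw": -0.4}
    - {"xyz": [0,0,-1],"twist": 0.0,"jaw": -0.3}
    - {"xyz": [0,0,-1],"twist": 0.0,"jaw": -0.3}
  grip_force: 20

```text
time: 14.65
ee_pos: [0.4904, -0.171, 0.2015]
tcp_rot: [-180.0, -0.0, 81.5]
wrist_force: [-0.3, -0.3, 0.2]
opening: 0.03
grasp_force: 0.0
```

Call:
apply_moves:
  motion:
    - {"xyz": [0,0,-8],"twist": 0.0,"jaw": -0.3}
    - {"xyz": [0,0,-25],"twist": 0.0,"jaw": -0.3}
    - {"xyz": [0,0,-55],"twist": 0.0,"jaw": -0.3}
    - {"xyz": [0,-30,-90],"twist": 0.0,"jaw": -0.3}
    - {"xyz": [0,-70,-110],"twist": 0.0,"jaw": -0.3}

```text
time: 15.28
ee_pos: [0.4208, -0.1607, 0.3134]
tcp_rot: [179.9, 0.0, 81.5]
wrist_force: [-0.2, 0.1, 0.3]
opening: 0.0299
grasp_force: 0.0
```

Call:
apply_moves:
  motion:
    - {"xyz": [40,-30,0],"twist": 0.0,"jaw": -0.3}
    - {"xyz": [90,-60,0],"twist": 0.0,"jaw": -0.3}
    - {"xyz": [140,-60,0],"twist": 0.0,"jaw": -0.3}
    - {"xyz": [190,-60,0],"twist": 0.0,"jaw": -0.3}
    - {"xyz": [200,-60,0],"twist": 0.0,"jaw": -0.3}

```text
time: 15.9
ee_pos: [0.3913, 0.0482, 0.3121]
tcp_rot: [180.0, -0.0, 81.7]
wrist_force: [-0.0, -0.9, -0.5]
opening: 0.0299
grasp_force: 0.0
```

Call:
apply_moves:
  motion:
    - {"xyz": [0,0,0],"twist": 0.0,"jaw": -0.3}
    - {"xyz": [0,0,0],"twist": 0.0,"jaw": -0.3}
    - {"xyz": [0,0,0],"twist": 0.0,"jaw": -0.3}
    - {"xyz": [0,0,0],"twist": 0.0,"jaw": -0.3}
    - {"xyz": [0,0,0],"twist": 0.0,"jaw": -0.3}

```text
time: 16.52
ee_pos: [0.3913, 0.0456, 0.3116]
tcp_rot: [180.0, -0.0, 81.5]
wrist_force: [0.8, 0.4, -0.1]
opening: 0.0297
grasp_force: 0.0
```

Run:
```python
from h import *
tool([.492,-.173,.202],82)
for k in range(2):
  im,dep=shot("side","side7"); C=cloud("side",dep); near=np.linalg.norm(C[:,:,:2]-[.492,-.173],axis=2)<.085
  p=C[near&(C[:,:,2]>.167)&(C[:,:,2]<.18)]; h=C[near&(C[:,:,2]>.229)&(C[:,:,2]<.238)&(C[:,:,0]<.52)]
  print(len(p),cv2.minAreaRect((p[:,:2]*1000).astype(np.float32)),p[:,2].mean(),"bar",len(h),h.mean(0))
a=cv2.imread("pics/side7.png")[90:250,200:380]; t=shot("top","top7")[0][:,:,::-1][90:230,280:440]
cv2.imwrite("pics/c7.png",np.hstack([cv2.resize(a,(450,400)),cv2.resize(t,(350,400))]))
```

```text
t 16.52 tcp [0.3913 0.0456 0.3116] rot [180.    -0.    81.47] q [  6.6 -13.    3.1 106.1   0.  105.2] shift [-201.2  132.   109.6] twist -0.009 F [ 0.8  0.4 -0.1] open 0.0297 gf 0.0
415 ((517.4093017578125, -179.15658569335938), (123.51756286621094, 110.51911163330078), 77.72686004638672) 0.17245467467704947 bar 112 [ 0.48412509 -0.18718632  0.23242507]
406 ((495.49041748046875, -175.901611328125), (118.1446533203125, 113.98245239257812), 49.32981872558594) 0.1726595898736796 bar 114 [ 0.48327678 -0.18628441  0.23246134]
```

View pics/c7.png

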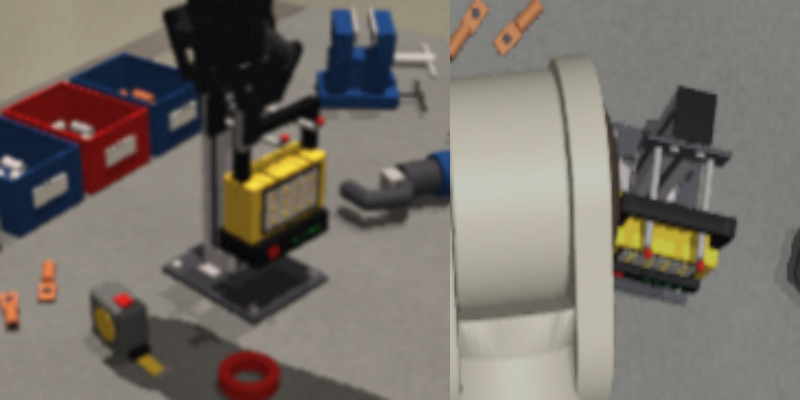

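The light hangs on both prongs, behind the red tips with its panel facing out, and the gripper is clear. A short settle check comes next, then hand-in.

Call:
apply_moves:
  motion:
    - {"xyz": [40,0,0],"twist": 0.0,"jaw": -0.3}
    - {"xyz": [80,0,0],"twist": 0.0,"jaw": -0.3}
    - {"xyz": [80,0,0],"twist": 0.0,"jaw": -0.3}
    - {"xyz": [80,0,0],"twist": 0.0,"jaw": -0.3}
    - {"xyz": [80,0,0],"twist": 0.0,"jaw": -0.3}

```text
time: 17.3
ee_pos: [0.403, 0.1244, 0.3117]
tcp_rot: [180.0, 0.0, 81.5]
wrist_force: [0.0, -0.4, 0.3]
opening: 0.03
grasp_force: 0.0
```

Run:
```python
from h import *
def f():
    im,dep=camera("side"); C=cloud("side",dep); m=(np.linalg.norm(C[:,:,:2]-[.492,-.173],axis=2)<.085)&(cv2.inRange(cv2.cvtColor(im,cv2.COLOR_RGB2HSV),(22,150,90),(34,255,255))>0)
    return np.argwhere(m).mean(0).round(2),C[m].mean(0).round(4),C[m][:,2].max().round(4)
r=[f() for _ in range(8)]; print(r[0],r[3],r[7]); 
z=np.load("side7.npz"); C=cloud("side",z["dep"]); m=(np.linalg.norm(C[:,:,:2]-[.492,-.173],axis=2)<.085)&(cv2.inRange(cv2.cvtColor(z["im"],cv2.COLOR_RGB2HSV),(22,150,90),(34,255,255))>0); print(np.argwhere(m).mean(0),C[m].mean(0))
if np.linalg.norm(r[0][0]-r[7][0])<.3: print(bot.job_done())
```

```text
(array([164.33, 305.45]), array([ 0.4869, -0.1476,  0.1574]), np.float64(0.2143)) (array([164.36, 305.44]), array([ 0.4871, -0.1479,  0.1571]), np.float64(0.2137)) (array([164.41, 305.4 ]), array([ 0.4871, -0.1478,  0.157 ]), np.float64(0.2141))
[164.34717608 305.6345515 ] [ 0.48669985 -0.14825752  0.15714693]
the job is handed in; nothing more can be done
None
```

The job is handed in at about 18 s: the work light was stood on its foot and released, and now hangs still on both prongs, lamp panel facing out and the gripper clear; I steered clear of the tape measure, screwdriver, tape roll and lugs but did not re-measure them.

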